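# Put the stone-setting tools away in the fitted tray

### The arm

A 6-joint arm with a two-finger parallel gripper is mounted at the origin on a cart in front of the work surface, level with it; the furniture and walls round the work are solid. World frame = base frame: x ahead of the robot, y to its left, z up, the work surface at z = 0. Lengths are in mm, angles in rad, forces in N, time in s.
With the tool pointing down it reaches from about 375 to 975 mm from the base axis. Payload 3.8 kg.
Tool frame: the origin (TCP) lies at the very end of the fingers, on their centre line; the grasp point (between the pads) lies tcp_to_grasp behind it (tcp_to_grasp is the distance from the TCP to the grasp point, in mm); z points along the fingers, y is the line along which they close (so a half turn about z gives the same grasp; the last joint's range is limited). The gripper opens to 85 mm and grips with 20 to 120 N. Pads are 22 mm wide; open, the fingers measure 114 mm over their backs; the gripper's body (76 mm by 85 mm) begins 54 mm behind the grasp point. The pads swing forward as they close: fully open they stand 13 mm farther back than shut.
Start: joints at [-1.385, 0.264, 1.604, -0, 1.274, -0.037], TCP at [149.144, -658.312, 231.28] pointing down, gripper open.
Joint ranges: [-2.63, 2.63], [-0.94, 2.18], [0.31, 2.57], [-1.31, 4.45], [0, 2.66], [-2.55, 2.55]. Speed limits (rad/s): [2.57, 2.57, 3.14, 3.14, 3.14, 3.14].

### API

Orientations are given as a rotation vector (axis times angle).
In Python, from rig import * gives the robot as it stands.
- The arm moves only by the tool apply_moves, never from a script. Its argument "increments" is a list of rows, each a list of 7 numbers: the shift along the tool's x, y, z in cm, then the turn, a rotation vector about the tool's x, y, z in degrees, then the opening, from 0 (shut) to 1 (fully open). In form: [[dx, dy, dz, rx, ry, rz, claw], ...]. A call has 1 to 5 rows; each row is the pose to reach, as a shift and turn from the pose commanded when the call began, along the tool's axes at that moment; what a row does not reach only later rows make up. A row lasts 1/10 s, in which the tool goes at most 50 mm and 8.59 degrees, less where a joint would pass 70% of its speed; a pose out of reach is approached as far as the arm can. A call with a gripper value outside its range is refused whole. The fingers move at their own pace and stop on an object; "squeeze" is the grip in N (left out, the last holds). Time passes only in rows, so rows that repeat a pose let the fingers close. It gives the time, the measured TCP pose, the force, the opening and the grip force at its end, in the units of the state.
- get_state(): the state, without advancing time (a new reading comes with each control period).
- capture(name): name is "side" or "top"; returns the picture (400x640x3 uint8, blue, green, red); there is no depth.
- get_calibration(name): a dict with "fx", "fy", "cx", "cy" (pixels), "dist" ([k1, k2, p1, p2, k3] as OpenCV has them; the pictures are not rectified), "view" (4x4, takes a point from world to camera coordinates). Camera axes: x right, y down, z forward; pixel columns grow to the right and rows downward; lengths in mm; the calibration is good to about 2 mm. A picture is of the moment at which its call begins. get_calibration takes no time and is no camera call.
- job_done(): hands the job in; it is judged then, once.
Trained networks look in the newest picture that a camera, given by its name, has taken for a name from the list of things; names that differ only in an ending like _2 or _b are one class to them, and where a whole thing is asked for, a point or a joint stands for the part that bears it (a point fixed in the world has none). Each returns a list of dicts, best first, with "confidence" (0 to 1); they miss things now and then, are a little off and sometimes report something else, mostly with a low value. They report only what shows in the picture. A call takes as long as a camera call.
- outline_of(camera, query): "mask" (400x640 bool, what is visible of it) and "box" ([left, top, width, height] in pixels, round what is visible of it).
The state is a dict: "t": time; "q": joint angles; "dq": joint speeds; "effort": joint torques, N m; "tcp_pos": TCP position; "tcp_rot": TCP orientation; "ft_force": force on the tool from outside, world axes, zero at the start; "torque": the same for the moment, N m; "finger_gap": finger opening in mm; "grip_force": force on a finger pad.
Only numpy, scipy, OpenCV 4.12 (cv2) and the standard library are available. Lean on these libraries where they do the work, as an engineer would, in place of code of your own. Each camera call takes 0.05 s, during which the arm holds its last target. There are 200 camera calls.

### The job

Put the four stone-setting tools that lie about on the bench top away in the tool tray, each lying fully down in the insert that is cut out for it: the plain steel bench block, the ring clamp with the brass band, the tweezers and the black loupe. Leave the steel die plate with the holes and the gritty emery stick lying where they are; they look much like the block and the clamp and would fit their recesses, but they belong elsewhere.

Things in the scene. Friction and masses are not known exactly. Their poses are not given: they have to be found in the camera images.
- bench_block: Plain polished steel bench block, 50 x 50 x 16 mm, 0.31 kg, no holes. Lies flat on the bench. Origin: centre of its underside, z up, x and y along its sides. (Obstacles on the bench: a desk fan at the left rear whose head, from 0.19 m up, reaches forward to about x = 0.66, y = 0.17 to 0.57; a vice 95 mm high at the right front, about x = 0.45, y = -0.33.)
- ring_clamp: Wooden ring clamp with a brass band round it, 25 (x) x 110 (y) x 18 (z) mm, 60 g. Lies flat on the bench. Origin: centre of its underside, y along its length; grip it across x near the middle. Either way round will do.
- setting_tweezers: Steel tweezers lying flat, 12 (x) x 133 (y) x 9 (z) mm, 22 g. Origin: centre of the underside, y along the length; grip across both blades (12 mm, along x) near the middle. They are stiff. Either way round will do.
- eye_loupe: Black eyepiece loupe standing on the bench, round, 39 mm across, 28 mm high, 28 g, widest at its top rim. Origin: centre of its underside, z up; turn about z does not matter.
- insert_block: Insert with a square recess for the bench block: 62 x 62 mm, 8 mm deep (recess floor 4 mm above the origin), centred; finger slots 42 mm wide, equally deep, run on along y to 55 mm from the centre. Light wood, grey lining under the tool only, 69.5 x 157 x 12 mm, fixed in the tool tray beside the other inserts (tray rim 22 mm above bench). Origin: centre of its underside, 4 mm above bench; z up, y along its 157 mm. 
- insert_clamp: Insert with a long recess for the ring clamp: 41 mm (x) by 124 mm (y), 8 mm deep (recess floor 4 mm above the origin), centred; a finger saddle 42 mm long (y), equally deep, crosses the whole insert in the middle. Light wood, grey lining under the tool only, 69.5 x 157 x 12 mm, fixed in the tool tray beside the other inserts (tray rim 22 mm above bench). Origin: centre of its underside, 4 mm above bench; z up, y along its 157 mm. 
- insert_tweezers: Insert with a narrow long recess for the tweezers: 26 mm (x) by 147 mm (y), 5 mm deep (recess floor 7 mm above the origin), centred; a finger saddle 42 mm long (y), equally deep, crosses the whole insert in the middle. Light wood, grey lining under the tool only, 69.5 x 157 x 12 mm, fixed in the tool tray beside the other inserts (tray rim 22 mm above bench). Origin: centre of its underside, 4 mm above bench; z up, y along its 157 mm. 
- insert_loupe: Insert with one round recess for the loupe: 54 mm across, 8 mm deep (recess floor 4 mm above the origin), centred. Light wood, grey lining under the tool only, 69.5 x 157 x 12 mm, fixed in the tool tray beside the other inserts (tray rim 22 mm above bench). Origin: centre of its underside, 4 mm above bench; z up, y along its 157 mm. 
- die_plate: Look-alike of the bench block: steel disc-cutting die, 50 x 50 x 16 mm, with five round holes of different size through it. Belongs to another set; stays where it is. Origin: centre of its underside.
- emery_stick: Look-alike of the ring clamp: flat wooden emery stick, 24 (x) x 112 (y) x 14 (z) mm, most of it wrapped in grey abrasive paper, no brass band. Gritty, does not go with the setting tools; stays where it is. Origin: centre of its underside.

How it is judged (in metres and radians):
At the end, for the whole second after the job is handed in: Bench block, ring clamp, tweezers and loupe each rest flat (0.1 rad) on the floor of their own recess (3 mm), within 12 to 14 mm of the insert's centre, long tools along it (0.3 rad), released and at rest; die plate and emery stick within 20 mm of their start (horizontal distance between bench_block and insert_block below 0.012 m and z of bench_block in the frame of insert_block below 0.007 m and angle between each of bench_block, ring_clamp, setting_tweezers, eye_loupe's own z axis and vertical below 0.1 rad and linear speed of each of bench_block, ring_clamp, setting_tweezers, eye_loupe below 0.01 m/s and horizontal distance between ring_clamp and insert_clamp below 0.014 m and z of ring_clamp in the frame of insert_clamp below 0.007 m and angle between the y axis of ring_clamp and the y axis of insert_clamp, either way round below 0.3 rad and horizontal distance between setting_tweezers and insert_tweezers below 0.014 m and z of setting_tweezers in the frame of insert_tweezers below 0.01 m and angle between the y axis of setting_tweezers and the y axis of insert_tweezers, either way round below 0.3 rad and horizontal distance between eye_loupe and insert_loupe below 0.012 m and z of eye_loupe in the frame of insert_loupe below 0.007 m and distance of each of die_plate, emery_stick from where it was at the start of the episode below 0.02 m); the robot touches nothing.
It fails at once if the die plate or the emery stick is moved by more than 40 mm (distance of any of die_plate, emery_stick from where it was at the start of the episode above 0.04 m).
It also fails if it takes over 96 s, if anything falls off the work surface, if the arm or the gripper's body presses on something with over 40 N, if the wrist force passes 120 N, or if a joint passes its speed limit or range.

## Working session

There is one attempt and no reset: what is moved stays moved. The work goes in short steps, Python scripts to look and compute and a tool call to move; the robot and the scene stay as the last step left them, time stands still between calls to the robot, and variables do not carry over. Pictures are saved under pics/ and viewed, at most 14 in all, crops included, and the job is handed in when it is done.

Besides the shell and the picture viewer there is one more tool, called after ">>>" as name(argument=value, ...), one argument or row to a line, values as JSON. apply_moves: Moves the arm, as the interface text tells. Its arguments: {"type":"object","properties":{"increments":{"type":"array","items":{"type":"array","items":{"type":"number"}}},"squeeze":{"type":"number"}},"required":["increments"]}

```bash
ls; mkdir -p pics; python3 - <<'E'
from rig import *
import cv2,numpy as np
s=get_state();print({k:(np.round(v,3).tolist() if not isinstance(v,dict) else v) for k,v in s.items()})
for n in ("side","top"):
    cv2.imwrite(f"pics/{n}0.png",capture(n)); c=get_calibration(n); print(n,{k:np.round(v,4).tolist() for k,v in c.items()})
    V=np.array(c["view"]);print("cam pos",-V[:3,:3].T@V[:3,3])
E
```

```text
pics
{'t': 0.0, 'q': [-1.385, 0.265, 1.605, -0.0, 1.274, -0.037], 'dq': [0.0, 0.001, 0.0, 0.0, -0.001, 0.0], 'effort': [-0.0, -51.512, -36.732, -0.0, 0.013, 0.0], 'tcp_pos': [148.991, -657.583, 229.941], 'tcp_rot': [-3.12, -0.349, 0.0], 'ft_force': [0.116, 0.199, 0.567], 'torque': [-0.007, 0.021, 0.032], 'grip_force': 0.0, 'finger_gap': 85.364}
side {'fx': 400.0424, 'fy': 400.0424, 'cx': 322.3496, 'cy': 200.9959, 'dist': [0.0067, 0.0, 0.0, 0.0, 0.0], 'view': [[0.9929, -0.1169, -0.024, -540.2206], [-0.0854, -0.5555, -0.8271, 100.4207], [0.0834, 0.8232, -0.5616, 1047.5182], [0.0, 0.0, 0.0, 1.0]]}
cam pos [ 457.61181779 -869.71051316  658.3404068 ]
top {'fx': 481.2023, 'fy': 481.2023, 'cx': 311.8271, 'cy': 204.1116, 'dist': [-0.0882, 0.0, 0.0, 0.0, 0.0], 'view': [[-0.0067, -0.9999, -0.0082, 8.7114], [-0.9963, 0.0074, -0.0852, 538.6997], [0.0852, 0.0076, -0.9963, 1467.7596], [0.0, 0.0, 0.0, 1.0]]}
cam pos [ 411.67312989   -6.47792153 1508.33512544]
```

View pics/top0.png

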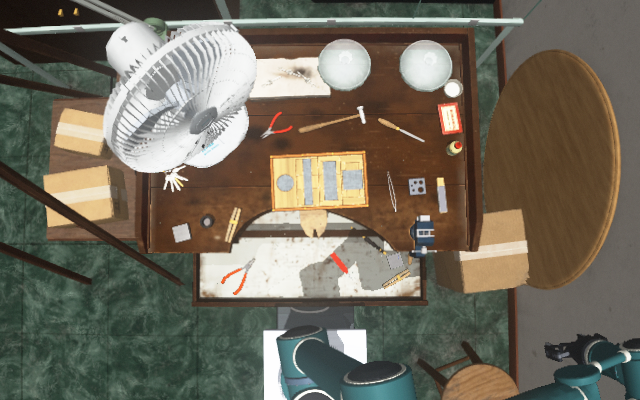

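View pics/side0.png

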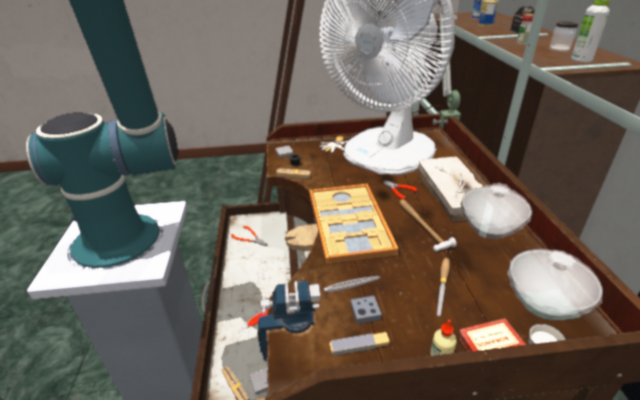

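Top view: block (181,232), loupe (207,221), clamp (233,224), tweezers (392,192), die plate (417,186), emery (441,195), tray (320,181). Side view shows the same. Next come the outlines and the triangulation.

```bash
cat >h.py <<'E'
from rig import *
import cv2,numpy as np
from scipy.optimize import least_squares
C={n:get_calibration(n) for n in ("side","top")}
def KD(n):
    c=C[n];return np.array([[c["fx"],0,c["cx"]],[0,c["fy"],c["cy"]],[0,0,1.]]),np.array(c["dist"],float)
def ray(n,uv):
    K,D=KD(n);V=np.array(C[n]["view"]);p=cv2.undistortPoints(np.array([[uv]],float),K,D).ravel()
    return -V[:3,:3].T@V[:3,3],V[:3,:3].T@np.array([p[0],p[1],1])
def at(n,uv,z):
    o,d=ray(n,uv);return o+d*(z-o[2])/d[2]
def proj(n,P):
    K,D=KD(n);V=np.array(C[n]["view"]);return cv2.projectPoints(np.array(P,float).reshape(-1,3),V[:3,:3],V[:3,3],K,D)[0].reshape(-1,2)
def tri(a,b):
    (o1,d1),(o2,d2)=ray("top",a),ray("side",b)
    s=np.linalg.lstsq(np.c_[d1,-d2],o2-o1,rcond=None)[0];p,q=o1+d1*s[0],o2+d2*s[1];return (p+q)/2,np.linalg.norm(p-q)
def cen(m):
    y,x=np.nonzero(m);return np.array([x.mean(),y.mean()])
E
python3 - <<'E'
from h import *
T=capture("top");S=capture("side")
for q in "bench_block ring_clamp setting_tweezers eye_loupe insert_block insert_clamp insert_tweezers insert_loupe die_plate emery_stick".split():
    r={n:outline_of(n,q) for n in("top","side")}
    for n in r: print(q,n,[(round(o["confidence"],2),np.round(o["box"]).tolist(),cen(o["mask"]).round(1).tolist(),int(o["mask"].sum())) for o in r[n][:3]])
    if r["top"] and r["side"]:
        p,e=tri(cen(r["top"][0]["mask"]),cen(r["side"][0]["mask"]));print("   tri",p.round(1),round(e,1))
a=cv2.resize(T[140:260,150:290],None,fx=5.7,fy=5,interpolation=cv2.INTER_CUBIC)
cv2.imwrite("pics/c1.png",cv2.resize(T[195:255,165:255],None,fx=8.8,fy=8.8,interpolation=cv2.INTER_CUBIC))
cv2.imwrite("pics/c2.png",cv2.resize(T[145:220,265:375],None,fx=7.2,fy=7.2,interpolation=cv2.INTER_CUBIC))
E
```

```text
bench_block top [(0.83, [170.0, 223.0, 23.0, 18.0], [181.3, 232.3], 264)]
bench_block side []
ring_clamp top [(0.79, [227.0, 210.0, 17.0, 31.0], [232.8, 224.6], 257)]
ring_clamp side [(0.69, [277.0, 172.0, 33.0, 5.0], [293.4, 172.9], 253)]
   tri [478.8 252.   12. ] 2.6
setting_tweezers top []
setting_tweezers side [(0.52, [325.0, 279.0, 56.0, 10.0], [349.9, 284.1], 292)]
eye_loupe top [(0.49, [201.0, 217.0, 12.0, 13.0], [206.3, 222.1], 145)]
eye_loupe side [(0.29, [312.0, 187.0, 56.0, 20.0], [341.0, 196.1], 766)]
   tri [ 572.9  364.1 -161.9] 158.9
insert_block top [(0.93, [340.0, 155.0, 23.0, 54.0], [352.1, 179.6], 1116)]
insert_block side [(0.72, [326.0, 232.0, 65.0, 24.0], [357.2, 242.7], 1101)]
   tri [ 616.3 -121.8   14.7] 1.6
insert_clamp top [(0.67, [319.0, 156.0, 27.0, 50.0], [329.4, 180.9], 1118)]
insert_clamp side [(0.89, [321.0, 216.0, 64.0, 22.0], [352.1, 225.5], 944)]
   tri [614.5 -50.8  13.9] 5.2
insert_tweezers top [(0.58, [296.0, 156.0, 23.0, 50.0], [307.1, 181.9], 1063)]
insert_tweezers side [(0.6, [320.0, 199.0, 58.0, 18.0], [346.3, 210.3], 834)]
   tri [611.5  19.3  13.8] 4.0
insert_loupe top [(0.7, [273.0, 158.0, 22.0, 49.0], [284.4, 183.6], 1079)]
insert_loupe side [(0.96, [315.0, 188.0, 54.0, 19.0], [341.6, 195.9], 756)]
   tri [607.9  89.9  15.5] 7.0
die_plate top [(0.59, [407.0, 176.0, 21.0, 21.0], [416.4, 186.5], 267)]
die_plate side [(0.83, [350.0, 296.0, 34.0, 28.0], [365.6, 309.8], 595)]
   tri [ 594.7 -325.     6.8] 2.5
emery_stick top [(0.77, [436.0, 178.0, 11.0, 35.0], [441.0, 195.7], 255), (0.19, [200.0, 215.0, 10.0, 18.0], [205.6, 221.5], 139)]
emery_stick side [(0.77, [328.0, 334.0, 61.0, 22.0], [357.3, 343.7], 856)]
   tri [ 563.9 -402.3    5.8] 0.2
```

View pics/c1.png

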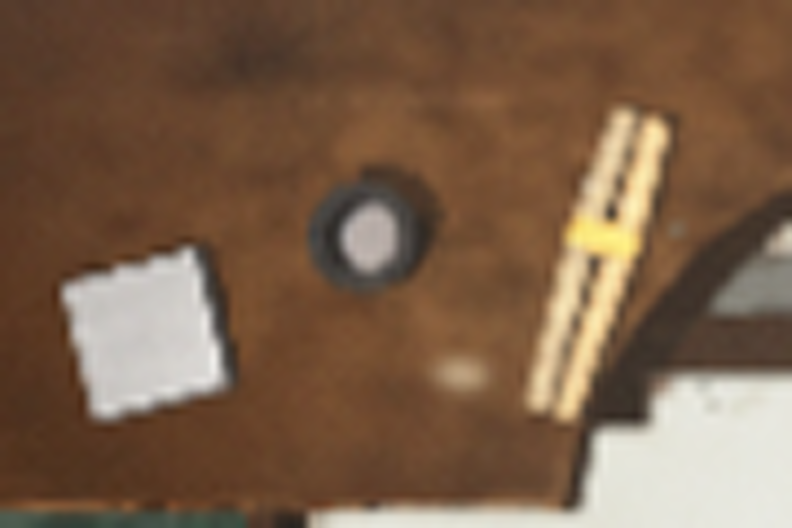

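View pics/c2.png

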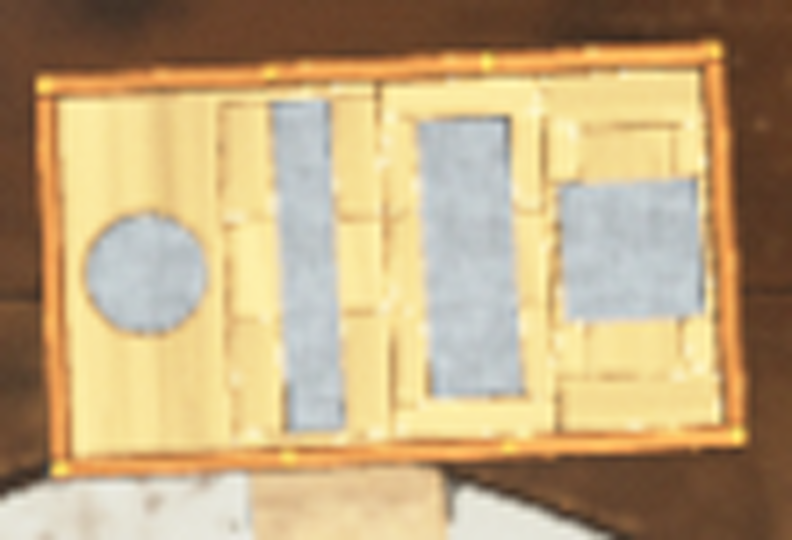

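Crop 1 shows the block corners, the loupe rim centre near (362,237) and the clamp corners. Crop 2 shows the four recesses, in order from left: loupe, tweezers, clamp, block. I'll compute poses from these and check them in the side view with wireframes.

```bash
cat >>h.py <<'E'
def crop(img,x0,y0,x1,y1,f): return cv2.resize(img[y0:y1,x0:x1],None,fx=f,fy=f,interpolation=cv2.INTER_CUBIC)
def c2p(pts,x0,y0,f): return (np.array(pts,float)+.5)/f-.5+[x0,y0]
def box(x,y,z0,h,a,sx,sy):
    c=np.array([[-1,-1],[1,-1],[1,1],[-1,1]])*[sx/2,sy/2]
    R=np.array([[np.cos(a),-np.sin(a)],[np.sin(a),np.cos(a)]])
    b=c@R.T+[x,y];return np.r_[np.c_[b,[z0]*4],np.c_[b,[z0+h]*4]]
def fit(pts,z,corners):  # pts Nx2 top pixels, corners Nx2 local -> x,y,a
    w=np.array([at("top",p,z)[:2] for p in pts])
    q=np.array(corners);cw=w.mean(0);cq=q.mean(0);A=(q-cq);B=(w-cw)
    a=np.arctan2((A[:,0]*B[:,1]-A[:,1]*B[:,0]).sum(),(A*B).sum());R=np.array([[np.cos(a),-np.sin(a)],[np.sin(a),np.cos(a)]])
    t=cw-R@cq;return t[0],t[1],a,np.abs(B-A@R.T).max()
E
python3 - <<'E'
from h import *
P1=lambda p:c2p(p,165,195,8.8); P2=lambda p:c2p(p,265,145,7.2)
def cor(sx,sy): return np.array([[1,1],[1,-1],[-1,-1],[-1,1]])*[sx/2,sy/2]  # img TL,TR,BR,BL for top cam (x up, y left)
def rc(sx,sy): return np.array([[-1,1],[1,1],[1,-1],[-1,-1]])*[sx/2,sy/2] # insert: local y ~ world x
L=[]
b=fit(P1([(62,288),(193,247),(230,383),(95,420)]),16,cor(50,50));print("block",np.round(b,2));L.append(box(*b[:2],0,16,b[2],50,50))
c=fit(P1([(618,105),(672,118),(575,420),(528,405)]),18,rc(25,110));print("clamp",np.round(c,2));L.append(box(*c[:2],0,18,c[2],25,110))
l=at("top",P1([(362,237)])[0],28);print("loupe",l);L.append(box(*l[:2],0,28,0,28,28))
for n,pts,z,s in [("tweez",[(272,101),(329,101),(345,430),(288,430)],11,(26,147)),("clamp",[(418,120),(508,117),(523,395),(432,398)],8,(41,124)),("block",[(558,183),(697,180),(704,316),(565,319)],8,(62,62))]:
    r=fit(P2(pts),z,rc(*s));print("ins",n,np.round(r,2));L.append(box(*r[:2],z,4,r[2],*s))
r=at("top",P2([(147,273)])[0],8);print("ins loupe",r);L.append(box(*r[:2],8,8,0,38,38))
w=np.array([at("top",p,22)[:2] for p in P2([(43,84),(715,48),(740,437),(60,470)])]);print("rim",w.round(1).tolist(),w.mean(0),[np.degrees(np.arctan2(*(w[0]-w[1]))).round(2)])
S=capture("side");F=5;I=cv2.resize(S,None,fx=F,fy=F,interpolation=cv2.INTER_CUBIC)
for B in L:
    q=((proj("side",B)+.5)*F-.5).astype(int)
    for i in range(4):
        for u,v in((i,(i+1)%4),(4+i,4+(i+1)%4),(i,i+4)): cv2.line(I,tuple(map(int,q[u])),tuple(map(int,q[v])),(0,255,0),1)
cv2.imwrite("pics/s1.png",I[140*F:258*F,262*F:400*F])
cv2.imwrite("pics/s2.png",np.hstack([crop(S,320,272,390,295,5),crop(capture("top"),375,165,433,210,7)[:115*1] if 0 else crop(S,320,272,390,295,5)]))
cv2.imwrite("pics/s2.png",np.vstack([crop(S,320,270,395,300,9),crop(capture("top"),375,165,450,203,9)[:0]])); cv2.imwrite("pics/t2.png",crop(capture("top"),380,165,460,220,9))
E
python3 - <<'E'
import cv2,numpy as np
a=cv2.imread('pics/s2.png');b=cv2.imread('pics/t2.png')
o=np.zeros((a.shape[0]+b.shape[0]//1,max(a.shape[1],b.shape[1]),3),np.uint8);o[:a.shape[0],:a.shape[1]]=a;o[a.shape[0]:,:b.shape[1]]=b
print(o.shape,a.shape);cv2.imwrite('pics/st.png',o[:600])
E
```

```text
block [4.5315e+02 4.1440e+02 2.8000e-01 6.4000e-01]
clamp [478.03 251.91  -1.87   3.8 ]
loupe [486.74333136 333.9773561   28.        ]
ins tweez [611.58  18.36  -1.53   1.79]
ins clamp [614.86 -52.23  -1.53   1.05]
ins block [ 617.68 -122.48   -1.55    1.38]
ins loupe [608.90408479  88.95342578   8.        ]
rim [[690.4, 133.3], [703.9, -159.3], [534.0, -167.2], [521.9, 125.7]] [612.5330499  -16.87138127] [np.float64(-2.65)]
(765, 720, 3) (270, 675, 3)
```

View pics/s1.png

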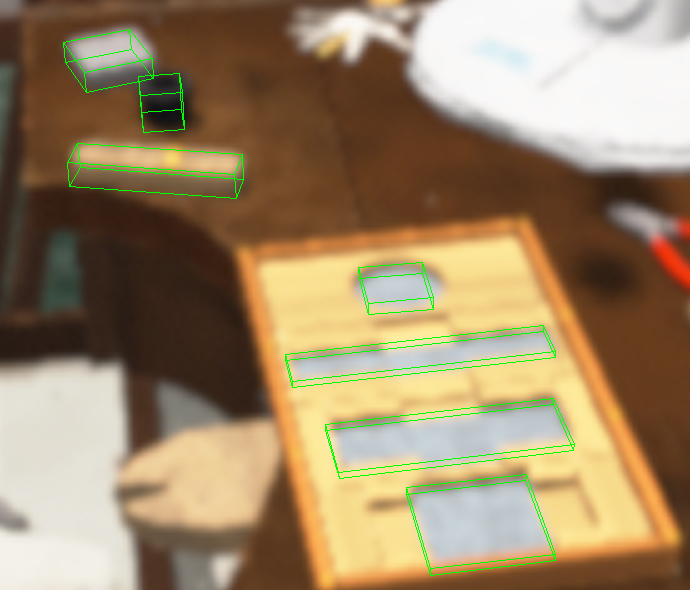

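View pics/st.png

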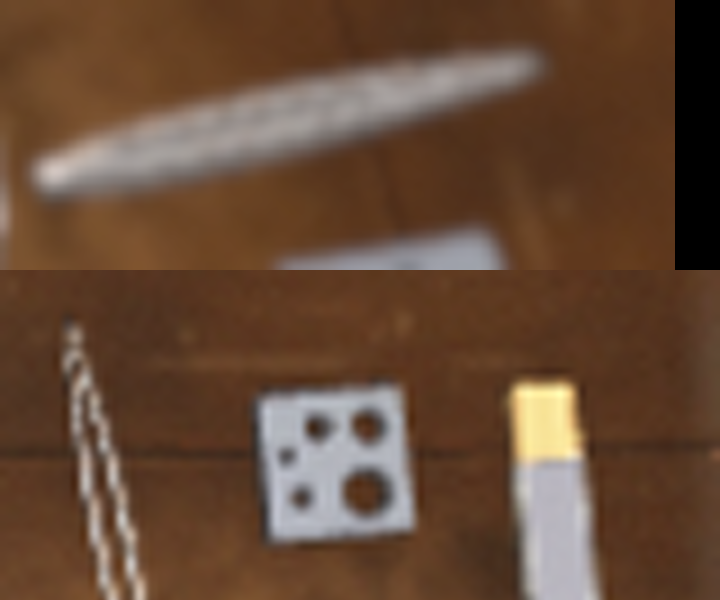

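Wireframes match the side view, so the heights are confirmed. Next, the tweezers' ends: in the side crop at (35,178) and (545,62), and in the top crop the tip is at (70,55).

```bash
cat >>h.py <<'E'
def psi():
    from scipy.spatial.transform import Rotation as Ro
    R=Ro.from_rotvec(get_state()["tcp_rot"]).as_matrix();return np.degrees(np.arctan2(R[1,0],R[0,0])),R
def go(x,y,z,ps):
    p,R=psi();s=get_state();d=R.T@(np.array([x,y,z])-s["tcp_pos"])/10;rz=(p-ps)
    print("inc",d.round(2).tolist(),"rz",round(rz,1),"rows>=",int(np.ceil(max(np.linalg.norm(d)/5,abs(rz)/8.59))))
E
python3 - <<'E'
from h import *
import rig;print([k for k in dir(rig) if k[0]!='_'][:40])
a=c2p([(35,178),(545,62)],320,270,9);A=[at("side",p,4.5) for p in a];print("side ends",np.round(A,1).tolist(),np.linalg.norm(A[0]-A[1]))
T=capture("top");g=T[165:220,380:402].astype(int);m=(g.min(2)>95)
y,x=np.nonzero(m);print(y.min()+165,y.max()+165,x.min()+380,x.max()+380,len(x))
t=[];
for r in range(y.min(),y.max()+1):
    xs=x[y==r]
    if len(xs): t.append((xs.min()+380,xs.max()+380,r+165))
print(t)
p=np.array([at("top",((u+v)/2,r),5)[:2] for u,v,r in t]);print(p[0],p[-1]);f=np.polyfit(p[:,0],p[:,1],1);print(f,np.degrees(np.arctan(f[0])))
print("psi",psi()[0])
E
```

```text
['PlanningError', 'capture', 'get_calibration', 'get_state', 'job_done', 'outline_of', 'tcp_to_grasp']
side ends [[516.7, -254.5, 4.5], [648.6, -233.4, 4.5]] 133.5703944555414
172 211 387 396 87
[(np.int64(388), np.int64(388), 172), (np.int64(388), np.int64(388), 173), (np.int64(387), np.int64(388), 174), (np.int64(387), np.int64(387), 175), (np.int64(389), np.int64(389), 176), (np.int64(388), np.int64(389), 177), (np.int64(388), np.int64(389), 178), (np.int64(388), np.int64(390), 179), (np.int64(388), np.int64(390), 180), (np.int64(388), np.int64(391), 181), (np.int64(388), np.int64(391), 182), (np.int64(388), np.int64(391), 183), (np.int64(389), np.int64(391), 184), (np.int64(389), np.int64(392), 185), (np.int64(389), np.int64(392), 186), (np.int64(389), np.int64(392), 187), (np.int64(389), np.int64(392), 188), (np.int64(389), np.int64(393), 189), (np.int64(390), np.int64(393), 190), (np.int64(390), np.int64(393), 191), (np.int64(390), np.int64(393), 192), (np.int64(390), np.int64(394), 193), (np.int64(390), np.int64(394), 194), (np.int64(390), np.int64(394), 195), (np.int64(391), np.int64(394), 196), (np.int64(391), np.int64(394), 197), (np.int64(391), np.int64(394), 198), (np.int64(391), np.int64(395), 199), (np.int64(391), np.int64(395), 200), (np.int64(392), np.int64(395), 201), (np.int64(392), np.int64(395), 202), (np.int64(392), np.int64(395), 203), (np.int64(392), np.int64(395), 204), (np.int64(393), np.int64(395), 205), (np.int64(393), np.int64(395), 206), (np.int64(394), np.int64(395), 207), (np.int64(394), np.int64(395), 208), (np.int64(395), np.int64(396), 209), (np.int64(395), np.int64(396), 210), (np.int64(395), np.int64(396), 211)]
[ 640.27190001 -236.18466597] [ 516.6622989  -257.19499223]
[ 1.78383590e-01 -3.48866017e+02] 10.114241542941334
psi 12.763665946057026
```

```bash
python3 - <<'E'
from h import *
import rig;print(rig.tcp_to_grasp);go(581.5,-244.7,120,9.8)
E
```

```text
18.700000000000003
inc [51.31, -30.79, 11.13] rz 3.0 rows>= 13
```

>>> apply_moves(
  increments=[
    [20.0,-12.0,4.0,0,0,0,0.5],
    [20.0,-12.0,4.0,0,0,0,0.5],
    [20.0,-12.0,4.0,0,0,0,0.5],
    [20.0,-12.0,4.0,0,0,0,0.5],
    [20.0,-12.0,4.0,0,0,0,0.5],
  ],
  squeeze=30,
)

```text
t: 1.9
tcp_pos: [319.3, -494.7, 190.8]
tcp_rot: [-3.121, -0.35, -0.001]
ft_force: [-0.3, -0.1, 0.4]
finger_gap: 42.8
grip_force: 0.0
```

>>> apply_moves(
  increments=[
    [20.0,-12.0,4.0,0,0,0,0.5],
    [20.0,-12.0,4.0,0,0,0,0.5],
    [20.0,-12.0,4.0,0,0,0,0.5],
    [20.0,-12.0,4.0,0,0,0,0.5],
    [20.0,-12.0,4.0,0,0,0,0.5],
  ],
)

```text
t: 2.4
tcp_pos: [487.9, -333.5, 151.0]
tcp_rot: [-3.122, -0.351, -0.001]
ft_force: [-0.6, -0.0, -0.4]
finger_gap: 42.7
grip_force: 0.0
```

```bash
python3 - <<'E'
from h import *
go(581.5,-244.7,60,9.8);print(get_state()["tcp_pos"],get_state()["q"])
E
```

```text
inc [11.09, -6.57, 9.11] rz 3.0 rows>= 4
[ 487.94934919 -333.47927175  150.99668105] [-6.42005842e-01  1.69399906e-01  1.87159926e+00  6.55881985e-04
  1.10045822e+00  7.04402425e-01]
```

>>> apply_moves(
  increments=[
    [11.1,-6.6,4.0,0,0,3,0.5],
    [11.1,-6.6,4.0,0,0,3,0.5],
    [11.1,-6.6,4.0,0,0,3,0.5],
    [11.1,-6.6,9.0,0,0,3,0.5],
    [11.1,-6.6,9.0,0,0,3,0.5],
  ],
)

```text
t: 2.9
tcp_pos: [575.7, -243.4, 54.7]
tcp_rot: [-3.124, -0.271, 0.017]
ft_force: [-1.7, -0.3, -2.2]
finger_gap: 42.5
grip_force: 0.0
```

```bash
python3 - <<'E'
from h import *
go(581.5,-244.7,2,9.8)
a=crop(capture("side"),310,250,400,310,7);b=crop(capture("top"),370,150,460,215,7);print(a.shape);cv2.imwrite("pics/g1.png",np.vstack([a[:350],b[:0]]) if 0 else a)
E
```

```text
inc [0.6, 0.27, 5.26] rz 0.1 rows>= 2
(420, 630, 3)
```

View pics/g1.png

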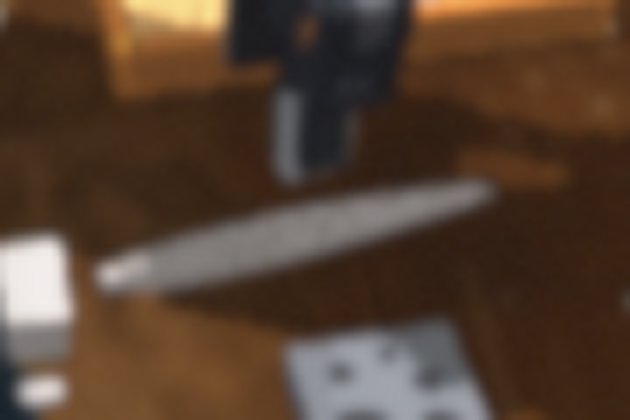

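The finger stands over the tweezers' middle. Descending.

>>> apply_moves(
  increments=[
    [0.6,0.3,3.0,0,0,0,0.5],
    [0.6,0.3,5.1,0,0,0,0.5],
    [0.6,0.3,5.1,0,0,0,0.5],
    [0.6,0.3,5.1,0,0,0,0.4],
    [0.6,0.3,5.1,0,0,0,0.3],
  ],
)

```text
t: 3.5
tcp_pos: [587.9, -250.2, 13.1]
tcp_rot: [3.128, 0.266, 0.006]
ft_force: [0.3, -0.1, 0.4]
finger_gap: 25.3
grip_force: 0.0
```

>>> apply_moves(
  increments=[
    [0,0,0,0,0,0,0.0],
    [0,0,0,0,0,0,0.0],
    [0,0,0,0,0,0,0.0],
    [0,0,0,0,0,0,0.0],
    [0,0,0,0,0,0,0.0],
  ],
)

```text
t: 4.0
tcp_pos: [586.3, -248.8, 10.3]
tcp_rot: [-3.13, -0.267, 0.0]
ft_force: [-0.1, -0.2, 0.4]
finger_gap: -0.1
grip_force: 0.0
```

```bash
python3 - <<'E'
from h import *
s=get_state();print(s["tcp_pos"],s["finger_gap"],s["grip_force"],s["ft_force"],psi()[0])
go(581.5,-244.7,100,9.8)
E
```

```text
[ 586.25796701 -248.83031534   10.28292705] -0.1428096848017876 0.0 [-0.14261017 -0.16728894  0.42983464] 9.767674227635277
inc [-0.4, -0.49, -8.97] rz -0.0 rows>= 2
```

Lag made me overshoot, and the fingers closed above the tweezers. Raise, reopen and read the state once settled.

>>> apply_moves(
  increments=[
    [-0.4,-0.5,-2.0,0,0,0,0.5],
    [-0.4,-0.5,-2.0,0,0,0,0.5],
    [-0.4,-0.5,-2.0,0,0,0,0.5],
    [-0.4,-0.5,-2.0,0,0,0,0.5],
    [-0.4,-0.5,-2.0,0,0,0,0.5],
  ],
)

```text
t: 4.5
tcp_pos: [581.1, -244.5, 29.4]
tcp_rot: [-3.13, -0.267, 0.002]
ft_force: [0.2, -0.9, -0.2]
finger_gap: 42.8
grip_force: 0.0
```

```bash
python3 - <<'E'
from h import *
go(581.5,-244.7,1.5,9.8);print(get_state()["tcp_pos"])
E
```

```text
inc [0.03, 0.03, 2.79] rz -0.0 rows>= 1
[ 581.13950602 -244.49670376   29.43204396]
```

>>> apply_moves(
  increments=[
    [0,0,2.0,0,0,0,0.5],
    [0,0,2.8,0,0,0,0.5],
    [0,0,2.8,0,0,0,0.5],
    [0,0,2.8,0,0,0,0.3],
    [0,0,2.8,0,0,0,0.3],
  ],
)

```text
t: 5.0
tcp_pos: [582.0, -244.9, 2.8]
tcp_rot: [3.13, 0.267, 0.001]
ft_force: [-0.2, 0.6, -0.2]
finger_gap: 25.3
grip_force: 0.0
```

>>> apply_moves(
  increments=[
    [0,0,0,0,0,0,0.0],
    [0,0,0,0,0,0,0.0],
    [0,0,0,0,0,0,0.0],
    [0,0,0,0,0,0,0.0],
    [0,0,0,0,0,0,0.0],
  ],
)

```text
t: 5.5
tcp_pos: [582.3, -245.0, 3.2]
tcp_rot: [3.129, 0.267, 0.002]
ft_force: [0.2, -0.3, 4.8]
finger_gap: 9.8
grip_force: 31.4
```

>>> apply_moves(
  increments=[
    [0,0,-4,0,0,0,0.0],
    [0,0,-8,0,0,0,0.0],
    [0,0,-8,0,0,0,0.0],
    [0,0,-8,0,0,0,0.0],
    [0,0,-8,0,0,0,0.0],
  ],
)

```text
t: 6.0
tcp_pos: [580.2, -244.1, 80.7]
tcp_rot: [-3.129, -0.267, 0.004]
ft_force: [-0.5, -0.0, -0.9]
finger_gap: 10.3
grip_force: 30.8
```

```bash
python3 - <<'E'
from h import *
s=get_state();print(s["tcp_pos"],s["finger_gap"],s["grip_force"])
go(611.6,18.4,80,2.4)
E
```

```text
[ 580.2199365  -244.05323265   80.73637525] 10.343582662050359 30.82259953022003
inc [7.54, -25.33, 0.1] rz 7.4 rows>= 6
```

>>> apply_moves(
  increments=[
    [1.5,-5,0,0,0,2,0],
    [3,-10,0,0,0,4,0],
    [4.5,-15,0,0,0,6,0],
    [6,-20,0,0,0,7.4,0],
    [7.5,-23,0,0,0,7.4,0],
  ],
)

```text
t: 6.5
tcp_pos: [613.9, -2.7, 79.7]
tcp_rot: [-3.14, -0.065, 0.008]
ft_force: [0.5, -1.2, -0.3]
finger_gap: 10.4
grip_force: 30.8
```

>>> apply_moves(
  increments=[
    [0,-2,0,0,0,0,0],
    [0,-2,0,0,0,0,0],
    [0,-2,0,0,0,0,0],
    [0,-2,0,0,0,0,0],
    [0,-2,0,0,0,0,0],
  ],
)

```text
t: 7.0
tcp_pos: [615.2, 13.4, 81.7]
tcp_rot: [3.141, 0.062, -0.002]
ft_force: [0.4, -0.0, -0.7]
finger_gap: 9.6
grip_force: 30.8
```

```bash
python3 - <<'E'
from h import *
s=get_state();print(s["tcp_pos"],s["finger_gap"],s["grip_force"],psi()[0],s["tcp_rot"])
go(611.6,18.4,14.5,2.4)
S=capture("side");cv2.imwrite("pics/p1.png",np.vstack([crop(S,300,175,400,245,6)]))
E
```

```text
[615.16831483  13.3992023   81.70756637] 9.568385578112451 30.82345962524414 2.2711555949979467 [ 3.14078456e+00  6.22572934e-02 -1.60612123e-03]
inc [-0.33, -0.51, 6.72] rz -0.1 rows>= 2
```

View pics/p1.png

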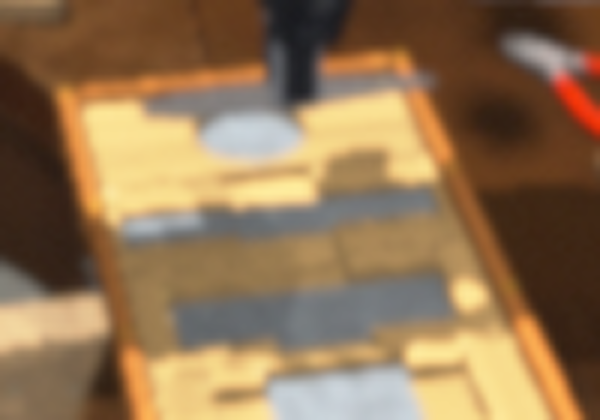

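Tweezers held level and aligned; visible ends at (145,105) and (435,78) in the crop.

```bash
python3 - <<'E'
from h import *
A=[at("side",p,83) for p in c2p([(145,105),(436,78)],300,175,6)];print(np.round(A,1).tolist(),(A[0]+A[1])/2)
E
```

```text
[[551.6, 14.9, 83.0], [682.7, 16.9, 83.0]] [617.17090911  15.89679872  83.        ]
```

>>> apply_moves(
  increments=[
    [-0.2,-0.5,3,0,0,0,0],
    [-0.3,-0.5,4.5,0,0,0,0],
    [-0.3,-0.5,4.5,0,0,0,0],
    [-0.3,-0.5,4.5,0,0,0,0],
    [-0.3,-0.5,4.5,0,0,0,0],
  ],
)

```text
t: 7.55
tcp_pos: [613.4, 19.3, 38.3]
tcp_rot: [3.141, 0.064, 0.003]
ft_force: [-0.9, -0.3, -1.1]
finger_gap: 10.1
grip_force: 30.8
```

>>> apply_moves(
  increments=[
    [-0.2,0.1,1.2,0,0,0,0],
    [-0.2,0.1,2.2,0,0,0,0],
    [-0.2,0.1,2.2,0,0,0,0],
    [-0.2,0.1,2.2,0,0,0,0],
    [-0.2,0.1,2.2,0,0,0,0],
  ],
)

```text
t: 8.05
tcp_pos: [610.2, 18.6, 15.1]
tcp_rot: [-3.141, -0.065, 0.001]
ft_force: [0.9, 0.3, 0.1]
finger_gap: 10.1
grip_force: 31.9
```

>>> apply_moves(
  increments=[
    [0,0,0.1,0,0,0,0],
    [0,0,0.1,0,0,0,0.1],
    [0,0,0.1,0,0,0,0.2],
    [0,0,0.1,0,0,0,0.3],
    [0,0,0.1,0,0,0,0.3],
  ],
)

```text
t: 8.55
tcp_pos: [610.5, 18.5, 14.4]
tcp_rot: [3.141, 0.065, 0.0]
ft_force: [0.8, 1.0, -0.4]
finger_gap: 25.7
grip_force: 0.0
```

>>> apply_moves(
  increments=[
    [0,0,-3,0,0,0,0.3],
    [0,0,-8,0,0,0,0.3],
    [0,0,-13,0,0,0,0.3],
    [0,0,-13,0,0,0,0.4],
    [0,0,-13,0,0,0,0.5],
  ],
)

```text
t: 9.05
tcp_pos: [612.1, 18.5, 146.9]
tcp_rot: [3.141, 0.065, 0.008]
ft_force: [-0.8, 0.1, 0.1]
finger_gap: 42.3
grip_force: 0.0
```

```bash
python3 - <<'E'
from h import *
s=get_state();print(s["tcp_pos"],s["finger_gap"],s["grip_force"],psi()[0],s["q"])
go(480,252,130,-17)
E
```

```text
[612.10132116  18.46858986 146.88414706] 42.3022993296354 0.0 2.3671267831516416 [-1.04954585e-02  2.08924785e-01  1.83269286e+00 -2.67282415e-05
  1.09502629e+00  1.51899959e+00]
inc [-12.24, -23.88, 1.62] rz 19.4 rows>= 6
```

>>> apply_moves(
  increments=[
    [-2.4,-4.4,0,0,0,4,0.6],
    [-4.8,-8.8,0,0,0,8,0.6],
    [-7.2,-13.2,0,0,0,12,0.6],
    [-9.6,-17.6,0,0,0,16,0.6],
    [-12.2,-21.5,1,0,0,19.5,0.6],
  ],
)

```text
t: 9.55
tcp_pos: [478.2, 229.8, 133.3]
tcp_rot: [3.106, -0.473, -0.001]
ft_force: [0.3, 0.8, -0.3]
finger_gap: 51.4
grip_force: 0.0
```

>>> apply_moves(
  increments=[
    [0,-2,1,0,0,0,0.6],
    [0,-2,3,0,0,0,0.6],
    [0,-2,3,0,0,0,0.6],
    [0,-2,3,0,0,0,0.6],
    [0,-2,3,0,0,0,0.6],
  ],
)

```text
t: 10.05
tcp_pos: [485.6, 246.9, 104.2]
tcp_rot: [3.106, -0.469, -0.001]
ft_force: [0.5, -0.4, 0.3]
finger_gap: 51.0
grip_force: 0.0
```

```bash
python3 - <<'E'
from h import *
s=get_state();print(s["tcp_pos"],s["finger_gap"],psi()[0],s["q"])
go(478.3,252,5,-17.3)
S=capture("side");T=capture("top");a=crop(S,310,180,380,240,8);b=crop(S,262,145,332,190,8)
cv2.imwrite("pics/p2.png",np.vstack([crop(S,310,185,380,222,8),crop(S,262,148,332,185,8)]))
E
```

```text
[485.59155098 246.85707839 104.18267199] 51.02248982995385 -17.181897831972485 [ 4.24616130e-01  1.34831619e-01  2.00712530e+00 -4.86501867e-05
  1.00029682e+00  2.29531932e+00]
inc [-0.84, -0.28, 9.92] rz 0.1 rows>= 2
```

View pics/p2.png

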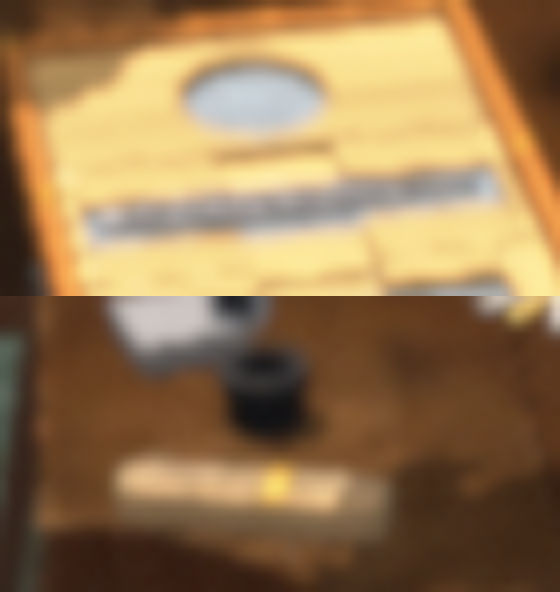

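Tweezers lie in their recess. The clamp sits as measured; descending on it.

>>> apply_moves(
  increments=[
    [-0.8,-0.3,4,0,0,0,0.6],
    [-0.8,-0.3,8,0,0,0,0.6],
    [-0.8,-0.3,9.9,0,0,0,0.6],
    [-0.8,-0.3,9.9,0,0,0,0.6],
    [-0.8,-0.3,9.9,0,0,0,0.6],
  ],
)

```text
t: 10.65
tcp_pos: [479.5, 252.6, 6.0]
tcp_rot: [-3.106, 0.469, -0.001]
ft_force: [0.1, -0.0, -0.1]
finger_gap: 51.3
grip_force: 0.0
```

```bash
python3 - <<'E'
from h import *
go(478.3,252,5,-17.3)
E
```

```text
inc [-0.1, 0.09, 0.1] rz 0.1 rows>= 1
```

>>> apply_moves(
  increments=[
    [0,0,0,0,0,0,0.4],
    [0,0,0,0,0,0,0.2],
    [0,0,0,0,0,0,0.0],
    [0,0,0,0,0,0,0.0],
    [0,0,0,0,0,0,0.0],
  ],
)

```text
t: 11.15
tcp_pos: [480.9, 253.6, 7.6]
tcp_rot: [-3.104, 0.468, -0.006]
ft_force: [-0.5, -1.2, 6.4]
finger_gap: 23.8
grip_force: 30.2
```

>>> apply_moves(
  increments=[
    [0,0,-5,0,0,0,0],
    [0,0,-9,0,0,0,0],
    [0,0,-9,0,0,0,0],
    [0,0,-9,0,0,0,0],
    [0,0,-9,0,0,0,0],
  ],
)

```text
t: 11.65
tcp_pos: [477.6, 252.1, 94.1]
tcp_rot: [3.105, -0.468, -0.003]
ft_force: [-0.6, -0.5, -0.9]
finger_gap: 23.7
grip_force: 30.0
```

```bash
python3 - <<'E'
from h import *
s=get_state();print(s["tcp_pos"],s["finger_gap"],s["grip_force"])
go(614.9,-52.2,90,2.4)
E
```

```text
[477.60368804 252.06608892  94.14495285] 23.735202513717613 29.961914280429482
inc [22.08, 25.03, 0.42] rz -19.5 rows>= 7
```

>>> apply_moves(
  increments=[
    [3.2,3.6,0,0,0,-3,0],
    [6.4,7.2,0,0,0,-6,0],
    [9.6,10.8,0,0,0,-9,0],
    [12.8,14.4,0,0,0,-12,0],
    [16,18,0,0,0,-16,0],
  ],
)

```text
t: 12.15
tcp_pos: [577.3, 31.7, 92.8]
tcp_rot: [-3.141, 0.027, 0.007]
ft_force: [0.9, -0.3, -0.5]
finger_gap: 23.8
grip_force: 30.0
```

```bash
python3 - <<'E'
from h import *
go(614.9,-52.2,90,2.4)
E
```

```text
inc [3.9, 8.33, 0.27] rz -3.4 rows>= 2
```

>>> apply_moves(
  increments=[
    [1.8,4,0,0,0,-2,0],
    [3.6,7.8,0,0,0,-3.4,0],
    [3.6,7.8,0,0,0,-3.4,0],
    [3.6,7.8,0,0,0,-3.4,0],
    [3.6,7.8,0,0,0,-3.4,0],
  ],
)

```text
t: 12.65
tcp_pos: [611.3, -44.4, 93.4]
tcp_rot: [-3.14, -0.062, 0.006]
ft_force: [-0.0, 0.8, 0.0]
finger_gap: 23.6
grip_force: 30.0
```

```bash
python3 - <<'E'
from h import *
print(get_state()["tcp_pos"]);go(614.9,-52.2,15,2.4)
S=capture("side");o=outline_of("side","ring_clamp")
for r in o[:2]: print(r["confidence"],r["box"],at("side",cen(r["mask"]),97))
E
```

```text
[611.34690505 -44.35017979  93.39523437]
inc [0.35, 0.81, 7.84] rz -0.1 rows>= 2
0.78 [326.0, 193.9, 46.7, 9.7] [607.83889667 -45.04030619  97.        ]
```

>>> apply_moves(
  increments=[
    [0.3,0.8,3,0,0,0,0],
    [0.5,0.8,5.5,0,0,0,0],
    [0.5,0.8,5.5,0,0,0,0],
    [0.5,0.8,5.5,0,0,0,0],
    [0.5,0.8,5.5,0,0,0,0],
  ],
)

```text
t: 13.25
tcp_pos: [619.4, -52.4, 41.8]
tcp_rot: [3.141, 0.064, 0.003]
ft_force: [0.2, 0.2, -0.4]
finger_gap: 23.5
grip_force: 30.0
```

```bash
python3 - <<'E'
from h import *
print(get_state()["tcp_pos"]);go(616.5,-52.2,15,2.4)
E
```

```text
[619.41083824 -52.43454844  41.82182394]
inc [-0.3, -0.04, 2.68] rz -0.1 rows>= 1
```

>>> apply_moves(
  increments=[
    [-0.2,0,1.3,0,0,0,0],
    [-0.2,0,2.5,0,0,0,0],
    [-0.2,0,2.5,0,0,0,0],
    [-0.2,0,2.5,0,0,0,0],
    [-0.2,0,2.5,0,0,0,0],
  ],
)

```text
t: 13.75
tcp_pos: [615.9, -53.1, 14.7]
tcp_rot: [-3.141, -0.062, 0.002]
ft_force: [-0.2, -0.2, -1.7]
finger_gap: 23.7
grip_force: 30.6
```

>>> apply_moves(
  increments=[
    [0,0,0.1,0,0,0,0],
    [0,0,0.2,0,0,0,0],
    [0,0,0.2,0,0,0,0],
    [0,0,0.2,0,0,0,0],
    [0,0,0.2,0,0,0,0],
  ],
)

```text
t: 14.25
tcp_pos: [616.1, -53.1, 14.4]
tcp_rot: [-3.141, -0.062, 0.001]
ft_force: [-3.1, 0.1, 7.9]
finger_gap: 23.6
grip_force: 31.5
```

Contact with the floor (7.9 N). Release and rise; next is the loupe.

>>> apply_moves(
  increments=[
    [0,0,-0.1,0,0,0,0.3],
    [0,0,-0.1,0,0,0,0.4],
    [0,0,-0.1,0,0,0,0.45],
    [0,0,-0.1,0,0,0,0.45],
    [0,0,-0.1,0,0,0,0.45],
  ],
)

```text
t: 14.75
tcp_pos: [616.3, -53.1, 14.1]
tcp_rot: [-3.141, -0.062, 0.0]
ft_force: [-0.4, 0.5, -0.1]
finger_gap: 38.7
grip_force: 0.0
```

>>> apply_moves(
  increments=[
    [0,0,-3,0,0,0,0.45],
    [0,0,-8,0,0,0,0.45],
    [0,0,-13,0,0,0,0.45],
    [0,0,-13,0,0,0,0.8],
    [0,0,-13,0,0,0,0.8],
  ],
)

```text
t: 15.25
tcp_pos: [618.1, -53.3, 146.7]
tcp_rot: [3.14, 0.062, 0.007]
ft_force: [-0.8, 1.4, -0.3]
finger_gap: 66.6
grip_force: 0.0
```

```bash
python3 - <<'E'
from h import *
s=get_state();print(s["tcp_pos"],s["finger_gap"])
go(486.7,334,110,16)
o=outline_of("top","ring_clamp") if capture("top") is not None else 0
for r in o[:2]: print(r["confidence"],r["box"],at("top",cen(r["mask"]),26))
E
```

```text
[618.06410098 -53.2806785  146.7130094 ] 66.61697319426717
inc [-11.61, -39.22, 3.59] rz -13.7 rows>= 9
0.64 [437.8, 175.2, 7.2, 36.5] [ 559.69764399 -397.09384703   26.        ]
0.58 [325.9, 180.4, 8.1, 18.7] [586.68997174 -53.15803717  26.        ]
```

>>> apply_moves(
  increments=[
    [-1.3,-4.4,0,0,0,-8.5,0.6],
    [-2.6,-8.8,0,0,0,-17,0.6],
    [-3.9,-13.2,0,0,0,-25.5,0.6],
    [-5.2,-17.6,0,0,0,-34,0.6],
    [-6.5,-22,0,0,0,-42.5,0.6],
  ],
)

```text
t: 15.85
tcp_pos: [540.2, 165.1, 141.4]
tcp_rot: [-2.901, -1.204, 0.008]
ft_force: [0.7, 0.0, -0.0]
finger_gap: 51.1
grip_force: 0.0
```

```bash
python3 - <<'E'
from h import *
print(get_state()["tcp_pos"]);go(486.7,334,110,106)
E
```

```text
[540.16214095 165.12421324 141.44895478]
inc [8.2, -15.7, 3.15] rz -60.9 rows>= 8
```

>>> apply_moves(
  increments=[
    [1.6,-3.1,0.5,0,0,-8.5,0.6],
    [3.2,-6.2,1,0,0,-17,0.6],
    [4.8,-9.3,1.5,0,0,-25.5,0.6],
    [6.4,-12.4,2,0,0,-34,0.6],
    [8,-15.4,2.5,0,0,-42.5,0.6],
  ],
)

```text
t: 16.35
tcp_pos: [488.7, 330.2, 116.2]
tcp_rot: [-2.266, -2.174, 0.008]
ft_force: [1.2, -0.8, 0.5]
finger_gap: 51.4
grip_force: 0.0
```

>>> apply_moves(
  increments=[
    [0,0,0,0,0,-8,0.6],
    [0,0,0,0,0,-16,0.6],
    [0,0,0,0,0,-18,0.6],
    [0,0,0,0,0,-18,0.6],
    [0,0,0,0,0,-18,0.6],
  ],
)

```text
t: 16.85
tcp_pos: [490.0, 329.1, 117.3]
tcp_rot: [-1.907, -2.495, 0.005]
ft_force: [0.4, 0.1, 0.6]
finger_gap: 51.1
grip_force: 0.0
```

```bash
python3 - <<'E'
from h import *
print(get_state()["tcp_pos"],psi()[0]);go(486.7,334,8,106)
S=capture("side");T=capture("top")
cv2.imwrite("pics/p3.png",np.vstack([crop(S,310,190,385,240,8),np.hstack([crop(S,265,140,340,163,8)])]))
E
```

```text
[489.97931195 329.09720954 117.27548739] 105.20239604354994
inc [0.57, -0.15, 10.93] rz -0.8 rows>= 3
```

View pics/p3.png

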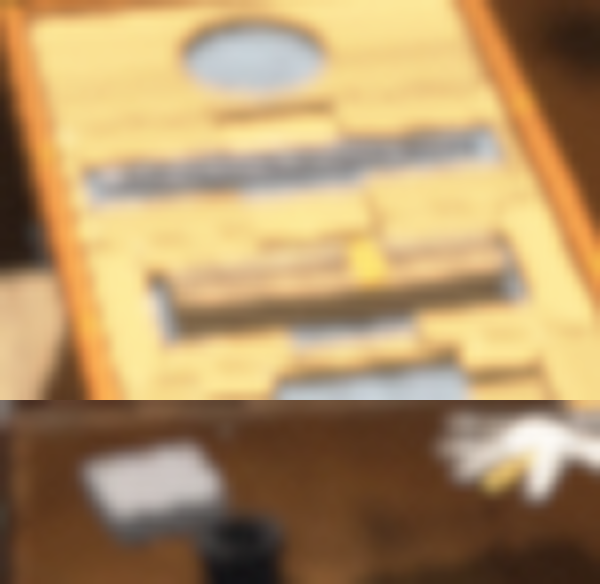

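Clamp seated. Descend on the loupe.

>>> apply_moves(
  increments=[
    [0.5,-0.1,3,0,0,-0.8,0.7],
    [0.5,-0.1,6,0,0,-0.8,0.7],
    [0.5,-0.1,6,0,0,-0.8,0.7],
    [0.5,-0.1,6,0,0,-0.8,0.7],
    [0.5,-0.1,6,0,0,-0.8,0.7],
  ],
)

```text
t: 17.45
tcp_pos: [490.0, 335.0, 60.9]
tcp_rot: [1.889, 2.509, 0.004]
ft_force: [1.0, -0.8, 0.2]
finger_gap: 60.3
grip_force: 0.0
```

```bash
python3 - <<'E'
from h import *
print(get_state()["tcp_pos"],psi()[0]);go(486.7,334,12,106)
E
```

```text
[490.04544247 335.01057043  60.90944131] 106.0444944308945
inc [-0.01, -0.36, 4.89] rz 0.0 rows>= 1
```

>>> apply_moves(
  increments=[
    [0,-0.2,3,0,0,0,0.7],
    [0,-0.2,4.9,0,0,0,0.7],
    [0,-0.2,4.9,0,0,0,0.7],
    [0,-0.2,4.9,0,0,0,0.7],
    [0,-0.2,4.9,0,0,0,0.6],
  ],
)

```text
t: 17.95
tcp_pos: [488.6, 334.8, 12.5]
tcp_rot: [1.889, 2.509, 0.005]
ft_force: [-0.1, -0.1, 0.4]
finger_gap: 51.3
grip_force: 0.0
```

>>> apply_moves(
  increments=[
    [0,0,0,0,0,0,0.5],
    [0,0,0,0,0,0,0.4],
    [0,0,0,0,0,0,0.3],
    [0,0,0,0,0,0,0.3],
    [0,0,0,0,0,0,0.3],
  ],
  squeeze=20,
)

```text
t: 18.45
tcp_pos: [488.2, 334.6, 12.1]
tcp_rot: [1.889, 2.509, 0.004]
ft_force: [-0.8, -0.8, 8.0]
finger_gap: 37.4
grip_force: 19.7
```

>>> apply_moves(
  increments=[
    [0,0,-3,0,0,0,0.3],
    [0,0,-8,0,0,0,0.3],
    [0,0,-8,0,0,0,0.3],
    [0,0,-8,0,0,0,0.3],
    [0,0,-8,0,0,0,0.3],
  ],
)

```text
t: 18.95
tcp_pos: [486.2, 333.4, 89.5]
tcp_rot: [-1.889, -2.51, 0.002]
ft_force: [0.3, -0.4, -0.9]
finger_gap: 38.0
grip_force: 20.4
```

```bash
python3 - <<'E'
from h import *
s=get_state();print(s["tcp_pos"],s["grip_force"]);go(608.9,89,90,106)
E
```

```text
[486.1980995  333.3568715   89.52059757] 20.420199052150565
inc [-26.88, 5.03, -0.04] rz 0.1 rows>= 6
```

>>> apply_moves(
  increments=[
    [-4.5,0.8,0,0,0,0,0.3],
    [-9,1.6,0,0,0,0,0.3],
    [-13.5,2.5,0,0,0,0,0.3],
    [-18,3.3,0,0,0,0,0.3],
    [-22,4.1,0,0,0,0,0.3],
  ],
)

```text
t: 19.45
tcp_pos: [586.2, 131.5, 87.9]
tcp_rot: [-1.888, -2.508, 0.005]
ft_force: [1.0, -0.1, 0.2]
finger_gap: 37.2
grip_force: 20.4
```

>>> apply_moves(
  increments=[
    [-2.5,0.5,0,0,0,0,0.3],
    [-4.5,0.8,0,0,0,0,0.3],
    [-4.5,0.8,0,0,0,0,0.3],
    [-4.5,0.8,0,0,0,0,0.3],
    [-4.5,0.8,0,0,0,0,0.3],
  ],
)

```text
t: 19.95
tcp_pos: [606.1, 93.4, 89.0]
tcp_rot: [-1.887, -2.509, 0.002]
ft_force: [-1.3, 0.4, 0.3]
finger_gap: 37.4
grip_force: 20.4
```

```bash
python3 - <<'E'
from h import *
s=get_state();print(s["tcp_pos"],s["grip_force"]);go(608.9,89,40,106)
S=capture("side");cv2.imwrite("pics/p4.png",crop(S,300,150,380,215,8))
E
```

```text
[606.06609449  93.37496435  89.02239357] 20.418334394544218
inc [-0.5, 0.16, 4.9] rz 0.1 rows>= 1
```

View pics/p4.png

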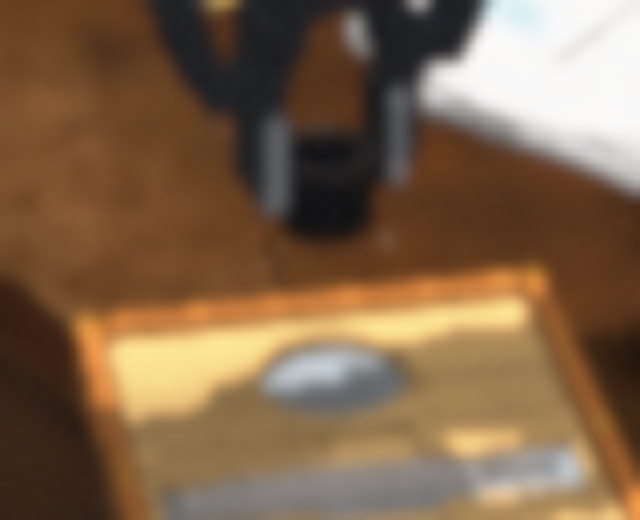

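Loupe held upright (rim centre about (330,150) in the crop). Lower it, checking the centre.

```bash
python3 - <<'E'
from h import *
print(at("side",c2p([(330,150)],300,150,8)[0],105))
E
```

```text
[609.78846486  95.05725076 105.        ]
```

>>> apply_moves(
  increments=[
    [-0.4,0.1,2.5,0,0,0,0.3],
    [-0.4,0.1,5,0,0,0,0.3],
    [-0.4,0.1,5,0,0,0,0.3],
    [-0.4,0.1,5,0,0,0,0.3],
    [-0.4,0.1,5,0,0,0,0.3],
  ],
)

```text
t: 20.5
tcp_pos: [610.4, 89.9, 41.7]
tcp_rot: [1.887, 2.51, 0.002]
ft_force: [0.0, -0.1, 0.4]
finger_gap: 37.6
grip_force: 20.4
```

>>> apply_moves(
  increments=[
    [0,-0.2,1.2,0,0,0,0.3],
    [0,-0.2,2.1,0,0,0,0.3],
    [0,-0.2,2.1,0,0,0,0.3],
    [0,-0.2,2.1,0,0,0,0.3],
    [0,-0.2,2.2,0,0,0,0.3],
  ],
)

```text
t: 21.0
tcp_pos: [607.5, 88.6, 18.8]
tcp_rot: [-1.889, -2.51, 0.0]
ft_force: [-2.6, -0.2, 11.2]
finger_gap: 37.2
grip_force: 21.5
```

>>> apply_moves(
  increments=[
    [0,0,0.1,0,0,0,0.3],
    [0,0,0.1,0,0,0,0.3],
    [0,0,0.1,0,0,0,0.3],
    [0,0,0.1,0,0,0,0.3],
    [0,0,0.1,0,0,0,0.3],
  ],
)

```text
t: 21.5
tcp_pos: [607.6, 88.6, 18.8]
tcp_rot: [-1.889, -2.51, 0.0]
ft_force: [-2.9, -0.0, 10.8]
finger_gap: 37.4
grip_force: 21.6
```

>>> apply_moves(
  increments=[
    [0,0,-0.1,0,0,0,0.5],
    [0,0,-0.1,0,0,0,0.55],
    [0,0,-0.1,0,0,0,0.6],
    [0,0,-0.1,0,0,0,0.6],
    [0,0,-0.1,0,0,0,0.6],
  ],
)

```text
t: 22.0
tcp_pos: [607.3, 88.6, 17.9]
tcp_rot: [-1.889, -2.51, 0.001]
ft_force: [0.8, 0.0, 0.5]
finger_gap: 51.4
grip_force: 0.0
```

>>> apply_moves(
  increments=[
    [0,0,-3,0,0,0,0.6],
    [0,0,-7,0,0,0,0.6],
    [0,0,-10,0,0,0,0.6],
    [0,0,-10,0,0,0,0.8],
    [0,0,-10,0,0,0,0.8],
  ],
)

```text
t: 22.5
tcp_pos: [608.2, 88.7, 119.3]
tcp_rot: [1.888, 2.509, 0.002]
ft_force: [-0.9, 0.3, 0.1]
finger_gap: 68.4
grip_force: 0.0
```

```bash
python3 - <<'E'
from h import *
s=get_state();print(s["tcp_pos"],s["grip_force"]);go(453.2,414.4,110,106)
E
```

```text
[608.21545778  88.70787502 119.25023651] 0.0
inc [35.59, -5.89, 0.9] rz 0.1 rows>= 8
```

>>> apply_moves(
  increments=[
    [4.5,-0.7,0,0,0,0,0.85],
    [9,-1.5,0,0,0,0,0.85],
    [13.5,-2.2,0,0,0,0,0.85],
    [18,-3,0,0,0,0,0.85],
    [22.5,-3.7,0,0,0,0,0.85],
  ],
)

```text
t: 23.0
tcp_pos: [507.1, 295.2, 115.8]
tcp_rot: [-1.889, -2.508, 0.006]
ft_force: [1.9, -0.1, 0.4]
finger_gap: 72.2
grip_force: 0.0
```

>>> apply_moves(
  increments=[
    [4.5,-0.7,0,0,0,0,0.85],
    [9,-1.5,0,0,0,0,0.85],
    [13,-2.2,0,0,0,0,0.85],
    [13,-2.2,0,0,0,0,0.85],
    [13,-2.2,2,0,0,0,0.85],
  ],
)

```text
t: 23.5
tcp_pos: [452.7, 415.3, 98.9]
tcp_rot: [1.885, 2.512, 0.004]
ft_force: [-0.1, -0.3, 0.3]
finger_gap: 72.7
grip_force: 0.0
```

>>> apply_moves(
  increments=[
    [0,0,2,0,0,0,0.85],
    [0,0,4,0,0,0,0.85],
    [0,0,4,0,0,0,0.85],
    [0,0,4,0,0,0,0.85],
    [0,0,4,0,0,0,0.85],
  ],
)

```text
t: 24.0
tcp_pos: [453.1, 413.4, 58.8]
tcp_rot: [1.89, 2.509, 0.001]
ft_force: [-0.2, -0.1, -0.4]
finger_gap: 72.5
grip_force: 0.0
```

```bash
python3 - <<'E'
from h import *
s=get_state();print(s["tcp_pos"],s["finger_gap"]);go(453.2,414.4,4,106)
S=capture("side");cv2.imwrite("pics/p5.png",np.vstack([crop(S,310,185,375,220,8),crop(S,260,130,325,170,8)]))
E
```

```text
[453.13958921 413.37305711  58.81070257] 72.5313405441872
inc [0.1, 0.03, 5.48] rz 0.0 rows>= 2
```

View pics/p5.png

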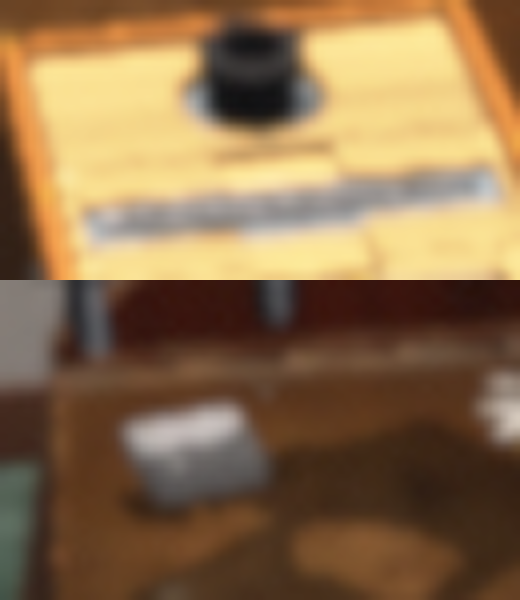

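Loupe seated. Grip the block.

>>> apply_moves(
  increments=[
    [0.1,0,2.5,0,0,0,0.85],
    [0.1,0,5,0,0,0,0.85],
    [0.1,0,5.7,0,0,0,0.85],
    [0.1,0,5.7,0,0,0,0.85],
    [0.1,0,5.7,0,0,0,0.75],
  ],
  squeeze=70,
)

```text
t: 24.55
tcp_pos: [453.1, 415.1, 2.6]
tcp_rot: [1.889, 2.51, 0.003]
ft_force: [1.0, 0.1, 0.4]
finger_gap: 64.0
grip_force: 0.0
```

>>> apply_moves(
  increments=[
    [0,0,0,0,0,0,0.6],
    [0,0,0,0,0,0,0.4],
    [0,0,0,0,0,0,0.3],
    [0,0,0,0,0,0,0.3],
    [0,0,0,0,0,0,0.3],
  ],
)

```text
t: 25.05
tcp_pos: [453.8, 415.5, 3.6]
tcp_rot: [1.889, 2.509, 0.006]
ft_force: [-0.7, -1.3, 6.3]
finger_gap: 48.1
grip_force: 72.7
```

>>> apply_moves(
  increments=[
    [0,0,-2,0,0,0,0.3],
    [0,0,-5,0,0,0,0.3],
    [0,0,-9,0,0,0,0.3],
    [0,0,-9,0,0,0,0.3],
    [0,0,-9,0,0,0,0.3],
  ],
)

```text
t: 25.55
tcp_pos: [453.1, 415.1, 92.9]
tcp_rot: [1.889, 2.51, 0.005]
ft_force: [-0.5, -0.2, -4.4]
finger_gap: 47.9
grip_force: 73.1
```

```bash
python3 - <<'E'
from h import *
s=get_state();print(s["tcp_pos"],s["finger_gap"],s["grip_force"]);go(617.7,-122.5,95,92.4)
E
```

```text
[453.08917279 415.08755241  92.88206141] 47.92332507938549 73.11294794082642
inc [-56.21, 0.94, -0.28] rz 13.7 rows>= 12
```

>>> apply_moves(
  increments=[
    [-4,0,0,0,0,1.2,0.3],
    [-8.5,0.1,0,0,0,2.4,0.3],
    [-13,0.2,0,0,0,3.6,0.3],
    [-17.5,0.3,0,0,0,4.8,0.3],
    [-22,0.4,0,0,0,6,0.3],
  ],
)

```text
t: 26.05
tcp_pos: [515.3, 201.8, 88.9]
tcp_rot: [-2.017, -2.406, 0.006]
ft_force: [1.0, -0.3, -2.1]
finger_gap: 47.7
grip_force: 73.0
```

```bash
python3 - <<'E'
from h import *
s=get_state();print(s["tcp_pos"],s["finger_gap"],s["grip_force"]);go(617.7,-122.5,95,92.4)
E
```

```text
[515.25020223 201.84061426  88.85703097] 47.697993996045966 73.03297519683838
inc [-33.72, 4.43, -0.61] rz 7.6 rows>= 7
```

>>> apply_moves(
  increments=[
    [-4.5,0.6,0,0,0,1.5,0.3],
    [-9,1.2,0,0,0,3,0.3],
    [-13.5,1.8,0,0,0,4.5,0.3],
    [-18,2.4,0,0,0,6,0.3],
    [-22.5,3,0,0,0,7.6,0.3],
  ],
)

```text
t: 26.55
tcp_pos: [584.1, -13.9, 88.8]
tcp_rot: [-2.172, -2.265, 0.004]
ft_force: [1.2, 1.0, -2.6]
finger_gap: 48.2
grip_force: 73.0
```

```bash
python3 - <<'E'
from h import *
s=get_state();print(s["tcp_pos"],s["finger_gap"],s["grip_force"]);go(617.7,-122.5,90,92.4)
E
```

```text
[584.07404928 -13.91218634  88.76512722] 48.21733751731178 73.03396582603455
inc [-10.99, 2.91, -0.14] rz -0.0 rows>= 3
```

>>> apply_moves(
  increments=[
    [-4,1,0,0,0,0,0.3],
    [-8,2,0,0,0,0,0.3],
    [-10.2,2.7,0,0,0,0,0.3],
    [-10.2,2.7,0,0,0,0,0.3],
    [-10.2,2.7,0,0,0,0,0.3],
  ],
)

```text
t: 27.05
tcp_pos: [615.4, -113.0, 88.9]
tcp_rot: [-2.172, -2.264, 0.003]
ft_force: [-0.5, -0.2, -2.9]
finger_gap: 47.9
grip_force: 73.1
```

```bash
python3 - <<'E'
from h import *
s=get_state();print(s["tcp_pos"],s["finger_gap"],s["grip_force"]);go(617.7,-122.5,45,92.4)
S=capture("side");cv2.imwrite("pics/p6.png",crop(S,310,190,410,265,7))
E
```

```text
[ 615.4441032  -112.97146116   88.89004572] 47.9438863506016 73.07643413543701
inc [-0.97, 0.2, 4.39] rz -0.0 rows>= 1
```

View pics/p6.png

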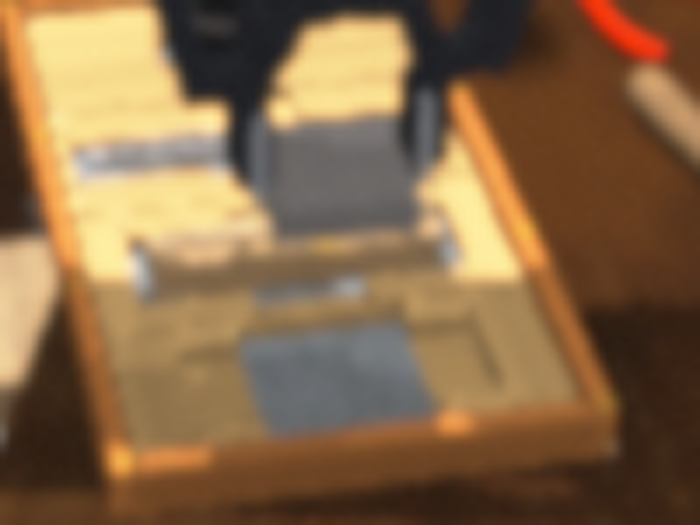

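Block held level; its bottom front edge runs (278,237)–(415,228) in the crop.

```bash
python3 - <<'E'
from h import *
print([at("side",p,87).round(1).tolist() for p in c2p([(278,238),(416,229)],310,190,7)])
E
```

```text
[[593.8, -135.2, 87.0], [640.4, -137.2, 87.0]]
```

>>> apply_moves(
  increments=[
    [-0.9,0.2,2,0,0,0,0.3],
    [-0.9,0.2,4.4,0,0,0,0.3],
    [-0.9,0.2,4.4,0,0,0,0.3],
    [-0.9,0.2,4.4,0,0,0,0.3],
    [-0.9,0.2,4.4,0,0,0,0.3],
  ],
)

```text
t: 27.6
tcp_pos: [620.2, -121.1, 48.3]
tcp_rot: [2.171, 2.269, 0.001]
ft_force: [0.5, -0.3, -2.1]
finger_gap: 47.8
grip_force: 73.0
```

```bash
python3 - <<'E'
from h import *
print(get_state()["tcp_pos"]);go(617.7,-122.5,12,92.4)
E
```

```text
[ 620.23559539 -121.12646197   48.30062479]
inc [-0.13, -0.26, 3.63] rz 0.1 rows>= 1
```

>>> apply_moves(
  increments=[
    [-0.2,-0.2,1.2,0,0,0,0.3],
    [-0.2,-0.2,2.4,0,0,0,0.3],
    [-0.2,-0.2,3.2,0,0,0,0.3],
    [-0.2,-0.2,3.4,0,0,0,0.3],
    [-0.2,-0.2,3.4,0,0,0,0.3],
  ],
)

```text
t: 28.1
tcp_pos: [617.2, -123.9, 12.6]
tcp_rot: [-2.173, -2.268, 0.001]
ft_force: [0.4, -1.2, -3.1]
finger_gap: 48.0
grip_force: 73.1
```

>>> apply_moves(
  increments=[
    [0,0,0.1,0,0,0,0.3],
    [0,0,0.2,0,0,0,0.3],
    [0,0,0.2,0,0,0,0.3],
    [0,0,0.2,0,0,0,0.3],
    [0,0,0.2,0,0,0,0.3],
  ],
)

```text
t: 28.6
tcp_pos: [618.2, -124.1, 11.7]
tcp_rot: [2.173, 2.268, 0.001]
ft_force: [0.6, -0.9, -0.1]
finger_gap: 47.9
grip_force: 73.2
```

>>> apply_moves(
  increments=[
    [0,0,0,0,0,0,0.6],
    [0,0,0,0,0,0,0.65],
    [0,0,0,0,0,0,0.7],
    [0,0,0,0,0,0,0.7],
    [0,0,0,0,0,0,0.7],
  ],
)

```text
t: 29.1
tcp_pos: [617.8, -123.9, 11.3]
tcp_rot: [2.173, 2.269, 0.0]
ft_force: [0.8, -0.5, 0.3]
finger_gap: 60.0
grip_force: 0.0
```

>>> apply_moves(
  increments=[
    [0,0,-3,0,0,0,0.7],
    [0,0,-7,0,0,0,0.7],
    [0,0,-11,0,0,0,0.7],
    [0,0,-15,0,0,0,0.7],
    [0,0,-18,0,0,0,0.7],
  ],
)

```text
t: 29.6
tcp_pos: [618.6, -124.1, 194.5]
tcp_rot: [2.171, 2.267, 0.003]
ft_force: [1.3, 0.5, 1.7]
finger_gap: 59.7
grip_force: 0.0
```

```bash
python3 - <<'E'
from h import *
go(450,-200,220,92.4)
S=capture("side");cv2.imwrite("pics/p7.png",crop(S,305,180,415,260,7))
E
```

```text
inc [-6.86, -17.16, -2.59] rz 0.1 rows>= 4
```

View pics/p7.png

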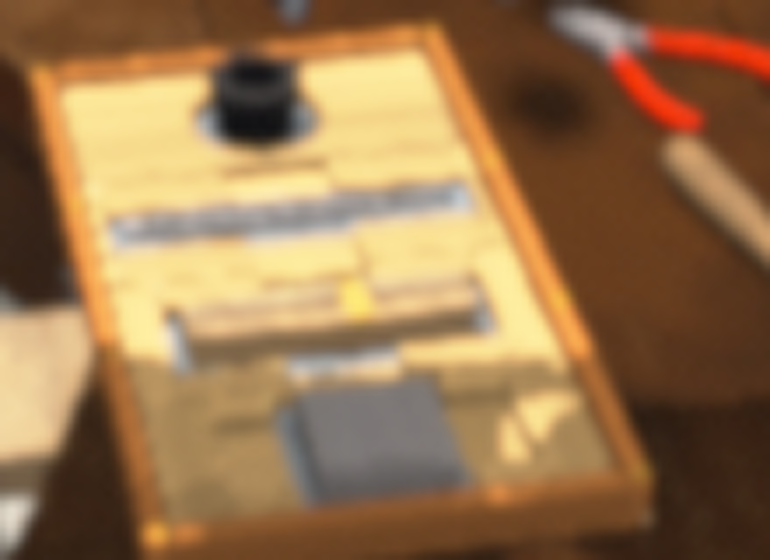

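All four look seated. Move aside for a numeric check from above.

>>> apply_moves(
  increments=[
    [-4,-4,-2,0,0,0,0.7],
    [-7,-8,-3,0,0,0,0.7],
    [-10,-12,-3,0,0,0,0.7],
    [-13,-15,-3,0,0,0,0.7],
    [-15,-17,-3,0,0,0,0.7],
  ],
)

```text
t: 30.15
tcp_pos: [451.9, -282.7, 221.5]
tcp_rot: [2.174, 2.267, -0.001]
ft_force: [-0.4, 0.1, 0.6]
finger_gap: 59.6
grip_force: 0.0
```

>>> apply_moves(
  increments=[
    [-4,0,0,0,0,0,0.7],
    [-8,0,0,0,0,0,0.7],
    [-12,0,0,0,0,0,0.7],
    [-16,0,0,0,0,0,0.7],
    [-18,0,0,0,0,0,0.7],
  ],
)

```text
t: 30.65
tcp_pos: [461.6, -464.1, 220.8]
tcp_rot: [2.175, 2.266, -0.001]
ft_force: [0.4, 0.5, 0.1]
finger_gap: 60.0
grip_force: 0.0
```

```bash
python3 - <<'E'
from h import *
print(get_state()["tcp_pos"]);T=capture("top");S=capture("side")
I={"bench_block":(617.7,-122.5,24),"ring_clamp":(614.9,-52.2,26),"setting_tweezers":(611.6,18.4,20),"eye_loupe":(608.9,89,36),"die_plate":(595,-325,16),"emery_stick":(564,-402,14)}
for q,(x,y,z) in I.items():
    r={n:outline_of(n,q) for n in("top","side")}
    for n in r:
        for o in r[n][:2]:
            w=at(n,cen(o["mask"]),z);print(q,n,round(o["confidence"],2),np.round(o["box"]).tolist(),(w-[x,y,z]).round(1)[:2])
    if r["top"] and r["side"]: p,e=tri(cen(r["top"][0]["mask"]),cen(r["side"][0]["mask"]));print("   tri",p.round(1),round(e,1))
# block expected top-face wireframe vs grey levels in top image
m=proj("top",box(617.7,-122.5,8,16,-1.53,50,50));print(m.round(1).tolist())
g=cv2.cvtColor(T,cv2.COLOR_BGR2HSV)
print("sat rows",[g[r,338:368,1].tolist() for r in (175,180,186)])
print("sat col",g[150:212,352,1].tolist());print("val col",g[150:212,352,2].tolist())
E
```

```text
[ 461.55470667 -464.08525732  220.82600079]
bench_block top 0.62 [345.0, 172.0, 19.0, 15.0] [-1.9 -0.8]
bench_block side 0.67 [348.0, 233.0, 23.0, 23.0] [  1.6 -11.1]
   tri [ 619.2 -124.2   15.7] 4.4
ring_clamp top 0.47 [324.0, 163.0, 12.0, 34.0] [-1.8  0.3]
setting_tweezers top 0.52 [434.0, 175.0, 9.0, 36.0] [ -47.9 -417.2]
setting_tweezers side 0.72 [327.0, 208.0, 36.0, 5.0] [-11.4  -3.3]
setting_tweezers side 0.18 [324.0, 217.0, 61.0, 19.0] [ 18.7 -75. ]
   tri [ 541.1 -332.9  270.9] 6.0
eye_loupe top 0.52 [279.0, 174.0, 10.0, 17.0] [-2.6  1.9]
eye_loupe side 0.74 [334.0, 185.0, 15.0, 16.0] [ -1.3 -15.7]
   tri [609.2  91.6  23.8] 2.6
die_plate top 0.58 [405.0, 178.0, 25.0, 17.0] [-2.1  2.6]
die_plate top 0.27 [274.0, 158.0, 22.0, 49.0] [ 10.5 414.1]
die_plate side 0.67 [349.0, 296.0, 32.0, 26.0] [-0.8 -7.8]
   tri [ 595.2 -324.6    6.1] 2.1
emery_stick top 0.69 [436.0, 175.0, 9.0, 36.0] [0.5 1.9]
emery_stick top 0.44 [342.0, 172.0, 21.0, 14.0] [ 53.  278.5]
emery_stick side 0.6 [331.0, 332.0, 59.0, 25.0] [-0.3 -5.9]
   tri [ 565.2 -402.2    6.1] 0.3
[[344.7, 187.5], [360.6, 186.
[... 393 characters left out ...]
 2, 13, 14, 16, 13, 14, 14, 14, 13, 14, 16, 13, 13, 12, 13, 12, 4, 8, 91, 131, 171, 165, 168]]
sat col [139, 175, 156, 163, 126, 88, 105, 102, 107, 104, 100, 104, 124, 111, 105, 106, 103, 104, 104, 90, 53, 9, 11, 14, 13, 13, 12, 13, 14, 13, 14, 12, 12, 13, 12, 10, 14, 2, 12, 45, 101, 98, 100, 99, 100, 98, 106, 116, 102, 101, 105, 103, 103, 82, 89, 162, 155, 167, 143, 138, 140, 138]
val col [66, 175, 250, 242, 195, 248, 244, 244, 242, 245, 248, 243, 207, 239, 244, 245, 244, 245, 245, 239, 206, 173, 205, 207, 208, 209, 212, 214, 213, 211, 214, 215, 217, 219, 218, 219, 194, 147, 194, 227, 247, 247, 247, 248, 247, 247, 240, 231, 245, 244, 244, 245, 246, 249, 243, 231, 249, 226, 96, 100, 100, 96]
```

Everything matches the expected places, and the look-alikes have not moved.

```bash
python3 -c "
from rig import *
print(job_done())"
```

```text
the job is handed in; nothing more can be done
None
```

The bench block, ring clamp, tweezers and loupe are in their own inserts, the die plate and emery stick were not moved, and the job is handed in; the result of the judging was not reported.

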